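# Fit the stop collar to the hand press

### The arm

A 6-joint arm with a two-finger parallel gripper is mounted at the origin on a cart in front of the work surface, level with it; the furniture and walls round the work are solid. World frame = base frame: x ahead of the robot, y to its left, z up, the work surface at z = 0. Lengths are in m, angles in rad, forces in N, time in s.
With the tool pointing down it reaches from about 0.3 to 1 m from the base axis. Payload 5.1 kg.
Tool frame: the origin (TCP) lies on the front face of the gripper's body, between the roots of the fingers; the fingertips stand 78 mm ahead of it and the grasp point (between the pads) lies 59 mm ahead of it (env.tcp_to_grasp is the z of the grasp point in the tool frame, in m); z points along the fingers, y is the line along which they close (so a half turn about z gives the same grasp; the last joint's range is limited). The gripper opens to 95 mm and grips with 3 to 60 N. Pads are 20 mm wide; open, the fingers measure 119 mm over their backs; the gripper's body (75 mm by 180 mm) begins 59 mm behind the grasp point.
Start: joints at [-0.083, 0.124, 1.65, -0, 1.367, -0.083], TCP at [0.65, -0, 0.292] pointing down, gripper open.
Joint ranges: [-2.61, 2.61], [-1.02, 2.33], [0.03, 2.71], [-1.35, 4.49], [0.32, 2.68], [-2.91, 2.91]. Speed limits (rad/s): [2.57, 2.57, 3.14, 3.14, 3.14, 3.14].

### API

Orientations are given as [roll, pitch, yaw] about the fixed x, y, z axes, in that order (R = Rz(yaw) Ry(pitch) Rx(roll)).
In Python, from workcell import env, eyes gives the robot as it stands. The module is installed in compiled form; this text tells all that it offers.
- The arm moves only by the tool send_rows, never from a script. Its argument "targets" is a list of rows, each an object with "translation": the shift along the world's x, y, z as a fraction of full scale, a list of three; "roll": the turn about the world's z as a fraction of full scale. A call has 1 to 8 rows; each row shifts and turns the commanded pose from where the row before left it; what a row does not reach is not made up. Full scale, the value 1, is 12 cm for a shift and pi/4 rad for a turn. A row lasts 1/10 s, in which the tool goes at most 50 mm and 8.59 degrees, less where a joint would pass 70% of its speed; a pose out of reach is approached as far as the arm can. A call with a number of a shift or a turn outside -1 to 1 is refused whole. A call with a gripper value outside its range is refused whole. "claw" is the opening, from -1 (shut) to 1 (fully open), set as the call begins (left out, the last holds). The fingers move at their own pace and stop on an object; "newtons" is the grip in N (left out, the last holds). Time passes only in rows, so rows that do not move let the fingers close. It gives the time, the measured TCP pose, the force, the opening and the grip force at its end, in the units of the state.
- env.get_state(): the state, without advancing time (a new reading comes with each control period).
- eyes.capture(name): name is "scene" or "side" or "wrist"; returns a dict with "img" (420x560x3 uint8, blue, green, red), "intrinsics" (3x3 intrinsics, pixels), "rvec" (rotation vector, rad) and "tvec" (3), from world to camera coordinates, as OpenCV has them. Camera axes: x right, y down, z forward; pixel columns grow to the right and rows downward; lengths in m; the calibration is good to about 2 mm. A picture is of the moment at which its call begins. There is no depth.
- env.sign_off(): hands the job in; it is judged then, once.
The state is a dict: "t": time; "qpos": joint angles; "qd": joint speeds; "joint_efforts": joint torques, N m; "eef_pos": TCP position; "tool_rot": TCP orientation; "force": force on the tool from outside, world axes, zero at the start; "ft_torque": the same for the moment, N m; "opening": finger opening in m; "finger_force": force on a finger pad.
Only numpy, scipy, OpenCV 4.12 (cv2) and the standard library are available. Lean on these libraries where they do the work, as an engineer would, in place of code of your own. Each camera call takes 0.05 s, during which the arm holds its last target. There are 200 camera calls.

### The job

Set the hand press to its longer stop: pull the plunger right up by its black knob, slide the blue-handled open collar sideways through its gap onto the bare rod until the rod sits fully home in it and the collar lies flat on the green bridge, and let go of it. Then press the knob down until the plunger rests on the collar. Leave the orange collar and the other things on the bench where they are.

Things in the scene. Friction and masses are not known exactly. Their poses are not given: they have to be found in the camera images.
- press: Green hand press, fixed to the bench, base 110x130x12 mm; origin on the bench under the rod axis, z up. Local -x is its front; the bridge runs along local y: 60 mm (x) by 124 mm (y), 66 to 90 mm above the bench, on two columns. Nothing stands on the bridge but the plunger, so a collar can be slid over its flat top from any side.
- rod_seat (a point): Point on the rod axis at the flat top of the green bridge, 90 mm above the bench; fixed to the press, with its axes. The collar's underside must rest here. The upright steel rod is 14 mm in diameter; it is bare from here up to the plunger's flange, a length of 8 mm + the joint value.
- plunger (a joint): Height of the press's plunger (rod, flange and knob), m: 0 fully down, 0.034 fully up (end stop). With the 22 mm collar fitted the plunger comes to rest on it at 0.014. It stays where it is left: friction 7 N, weight 3.5 N, so lifting takes about 11 N and pushing down about 4 N.
- knob_top (a point): Centre of the top of the plunger's round black knob, 30 mm diameter, 30 mm high, slightly chamfered at the top; below it is the steel flange, 40 mm diameter, 5 mm thick. Moves with the plunger: 133 mm above the bench when fully down, always 35 mm above the underside of the flange.
- blue_collar: Loose open collar, about 85 g: C-shaped brass-coloured body 22 mm high, 43 mm wide, with a 17 mm wide slot that has a round end (radius 8.5 mm) and a mouth flared to about 23 mm. Blue handle. Origin on the underside, under the centre of the slot's round end (where the rod axis belongs); z up; local +x points out of the mouth, which ends 24 mm from the origin; handle on the -x side.
- blue_collar_tab (a point): Grip point in the blue handle's upright tab, at local (-66, 0, 40) mm of the blue collar. The tab is 24 mm long (x), 12 mm thick (y), from 6 to 52 mm above the underside; pinch it across local y. A flat neck, 14 mm wide and 6 to 14 mm above the underside, joins it to the collar.
- orange_collar: Loose collar like the blue one, but only 14 mm high and with an orange handle; not wanted, leave it where it lies. Same origin and axes.
- cup: Loose unglazed cup, 68 mm diameter, 62 mm high, standing; origin at the centre of its underside. Leave it.
- tile: Loose glaze test tile 63x40x8 mm with a dark blue patch; origin at the centre of its underside. Leave it.
- plug: Loose white plaster plug, 30 mm diameter, 28 mm high; origin at the centre of its underside. Leave it.
There are look-alikes about, which are no part of the job. Of the things shaped like the press, the green one is meant.

How it is judged:
On the way, in this order (a step that is already met when the one before it is completed fails the run):
1. the plunger has been pulled up (above 0.022) (value of joint plunger above 0.022 m), for 0.2 s.
2. the blue collar lies flat on the bridge with the rod home in it, and the fingers are off it, the plunger still up (horizontal distance between blue_collar and rod_seat below 0.005 m and z of blue_collar in the frame of rod_seat between -0.003 and 0.004 m and angle between blue_collar's own z axis and vertical below 0.1 rad and value of joint plunger above 0.0175 m and contact force between blue_collar and the fingers below 0.1 N), for 0.2 s.
At the end, for the whole second after the job is handed in: The blue collar lies flat on the bridge (within 4 mm in height, 0.1 rad of level), the rod within 5 mm of the centre of its slot's round end, and the plunger rests on it (joint 0.012 to 0.016); the collar is at rest; cup, tile, plug and orange collar are within 30 mm of where they stood (horizontal distance between blue_collar and rod_seat below 0.005 m and z of blue_collar in the frame of rod_seat between -0.003 and 0.004 m and angle between blue_collar's own z axis and vertical below 0.1 rad and value of joint plunger between 0.012 and 0.016 m and linear speed of blue_collar below 0.02 m/s and distance of each of cup, tile, plug, orange_collar from where it was at the start of the episode below 0.03 m); the robot touches nothing.
It fails at once if the unglazed cup is shifted by more than 30 mm (distance of cup from where it was at the start of the episode above 0.03 m).
It fails at once if the glaze test tile is shifted by more than 30 mm (distance of tile from where it was at the start of the episode above 0.03 m).
It fails at once if the plaster plug is shifted by more than 30 mm (distance of plug from where it was at the start of the episode above 0.03 m).
It fails at once if the orange collar is shifted by more than 30 mm (distance of orange_collar from where it was at the start of the episode above 0.03 m).
It fails at once if the cup is tipped over (angle between cup's own z axis and vertical above 0.5 rad).
It also fails if it takes over 54 s, if anything falls off the work surface, if the arm or the gripper's body presses on something with over 40 N, if the wrist force passes 120 N, or if a joint passes its speed limit or range.

## Working session

There is one attempt and no reset: what is moved stays moved. The work goes in short steps, Python scripts to look and compute and a tool call to move; the robot and the scene stay as the last step left them, time stands still between calls to the robot, and variables do not carry over. Pictures are saved under pics/ and viewed, at most 10 in all, crops included, and the job is handed in when it is done.

Besides the shell and the picture viewer there is one more tool, called as name(argument=value, ...) on one line, values as JSON. send_rows: Moves the arm, as the interface text tells. Its arguments: {"type":"object","properties":{"targets":{"type":"array"},"claw":{"type":"number"},"newtons":{"type":"number"}},"required":["targets"]}

```bash
mkdir -p pics
cat > h.py <<'E'
import cv2, numpy as np, pickle
from workcell import env, eyes
def cap(n,save=None):
    c=eyes.capture(n)
    if save: cv2.imwrite(f'pics/{save}.png',c['img']); pickle.dump(c,open(f'pics/{save}.pkl','wb'))
    return c
def load(s): return pickle.load(open(f'pics/{s}.pkl','rb'))
def ray(c,uv):
    R=cv2.Rodrigues(np.array(c['rvec'],float))[0]; t=np.array(c['tvec'],float).ravel()
    d=R.T@np.linalg.inv(np.array(c['intrinsics']))@np.array([uv[0],uv[1],1.]); return -R.T@t,d/np.linalg.norm(d)
def onz(c,uv,z):
    o,d=ray(c,uv); return o+d*(z-o[2])/d[2]
def tri(rs):
    A=sum(np.eye(3)-np.outer(d,d) for o,d in rs); b=sum((np.eye(3)-np.outer(d,d))@o for o,d in rs); return np.linalg.solve(A,b)
def proj(c,p): return cv2.projectPoints(np.array(p,float).reshape(-1,1,3),np.array(c['rvec'],float),np.array(c['tvec'],float),np.array(c['intrinsics'],float),None)[0].reshape(-1,2)
E
python3 - <<'E'
from h import *
for n in ['scene','side','wrist']: cap(n,n+'0')
a=[load(n+'0')['img'] for n in ['scene','side','wrist']]
for n in ['scene','side','wrist']: print(n, ray(load(n+'0'),(280,210)))
print(env.get_state())
E
```

```text
scene (array([ 0.06488433, -0.86347066,  0.84055097]), array([ 0.43138784,  0.66554924, -0.60905562]))
side (array([0.30462191, 0.93733973, 0.60463964]), array([ 0.23149509, -0.86030966, -0.45417762]))
wrist (array([0.65042986, 0.073628  , 0.38277567]), array([-0.00905514, -0.25659103, -0.96647765]))
{'t': 0.15, 'qpos': array([-8.25997530e-02,  1.24368289e-01,  1.65131065e+00, -3.54775339e-05,
        1.36751211e+00, -8.26187536e-02]), 'qd': array([-0.00305859, -0.0038385 , -0.00445358,  0.001585  ,  0.00027547,
       -0.00105924]), 'joint_efforts': array([ 4.52342692e-04, -4.18191254e+01, -3.60470796e+01,  7.75244599e-02,
        4.69156180e-02, -8.73639601e-05]), 'eef_pos': array([ 6.49641232e-01, -6.68636345e-06,  2.91290280e-01]), 'tool_rot': array([-3.13999685e+00, -9.72899455e-05,  1.57082244e+00]), 'force': array([-0.4977842 ,  0.11761022, -0.3554105 ]), 'ft_torque': array([ 0.02168853,  0.05715679, -0.01235005]), 'finger_force': 0.0, 'opening': 0.09533338938677491}
```

View pics/scene0.png

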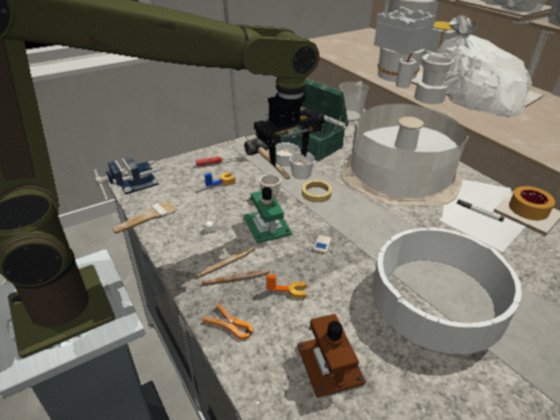

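View pics/side0.png

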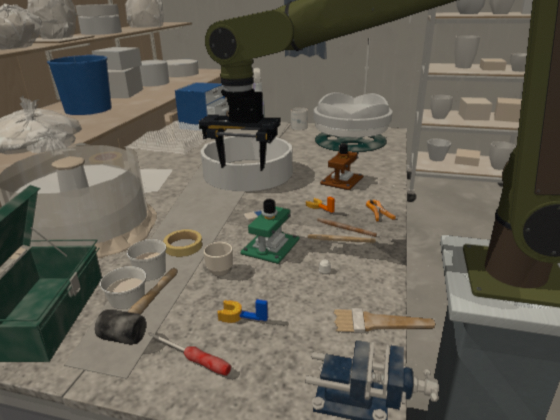

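View pics/wrist0.png

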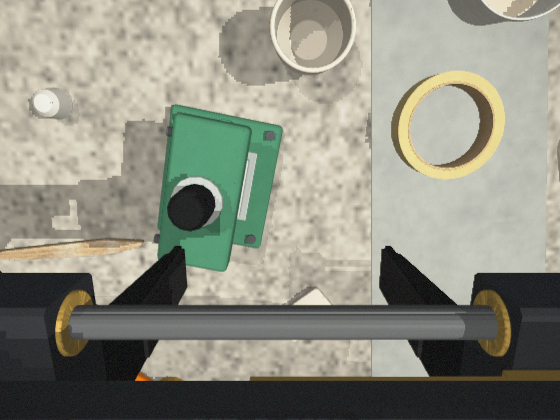

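Scene: the green press is at about (267,215), and the orange decoy press is at (330,350). The blue collar is at (220,180) with its handle toward the robot (side view (262,308), body (230,312)). The orange collar is at (290,288) and the cup at (270,185). The wrist view shows the knob at (191,207) and the bridge rotated slightly.

```bash
cat > m.py <<'E'
from h import *
def blobs(c,lo,hi,roi,minA=15):
    x0,y0,x1,y1=roi; m=cv2.inRange(cv2.cvtColor(c['img'],cv2.COLOR_BGR2HSV),lo,hi); k=np.zeros_like(m); k[y0:y1,x0:x1]=m[y0:y1,x0:x1]
    n,l,s,ce=cv2.connectedComponentsWithStats(k); i=[j for j in range(1,n) if s[j,4]>=minA]
    i.sort(key=lambda j:-s[j,4]); return [(s[j],ce[j].round(1)) for j in i],[(l==j) for j in i]
E
python3 - <<'E'
from m import *
S,D,W=[load(n+'0') for n in ['scene','side','wrist']]
print('knob')
for c,r in((S,(255,180,285,205)),(D,(255,195,285,215)),(W,(150,170,240,240))):
    print(blobs(c,(0,0,0),(180,255,45),r)[0][:2])
print('blue')
for c,r in((S,(195,165,245,195)),(D,(210,290,280,330))):
    print(blobs(c,(105,150,50),(125,255,255),r)[0][:2], blobs(c,(12,120,80),(30,255,255),r)[0][:2])
b,m=blobs(W,(65,80,90),(90,255,255),(140,90,300,285)); print(b[:3])
for z in [0.09]:
    cs=[(172,105),(251,127),(226,270),(160,256)]
    print([onz(W,p,z).round(4) for p in cs])
cv2.imwrite('pics/z.png',np.hstack([cv2.resize(S['img'][150:250,180:310],None,fx=3,fy=3,interpolation=2),cv2.resize(D['img'][190:330,200:310],(300*110//140*1,300),interpolation=2)]))
c2=cv2.resize(D['img'][190:330,205:315],None,fx=3.6,fy=3.6,interpolation=2)
c1=cv2.resize(S['img'][160:300,190:300],None,fx=3.6,fy=3.6,interpolation=2)
cv2.imwrite('pics/z.png',np.hstack([c1,c2]))
E
```

```text
knob
[(array([262, 188,   9,  12,  96], dtype=int32), array([266.3, 193.4]))]
[(array([264, 199,  11,  14, 133], dtype=int32), array([269. , 206.1]))]
[(array([ 168,  184,   47,   47, 1625], dtype=int32), array([191., 207.]))]
blue
[(array([205, 174,  16,  12,  91], dtype=int32), array([210.5, 180.1]))] [(array([221, 172,  14,  13, 133], dtype=int32), array([227.2, 178.4]))]
[(array([240, 300,  27,  21, 305], dtype=int32), array([257.2, 311.4]))] [(array([217, 300,  25,  23, 430], dtype=int32), array([229.7, 311.5]))]
[(array([  158,   105,   124,   166, 12032], dtype=int32), array([217.1, 180.9]))]
[array([0.5668, 0.0775, 0.09  ]), array([0.6258, 0.0614, 0.09  ]), array([ 0.6019, -0.0566,  0.09  ]), array([ 0.5471, -0.0439,  0.09  ])]
```

View pics/z.png

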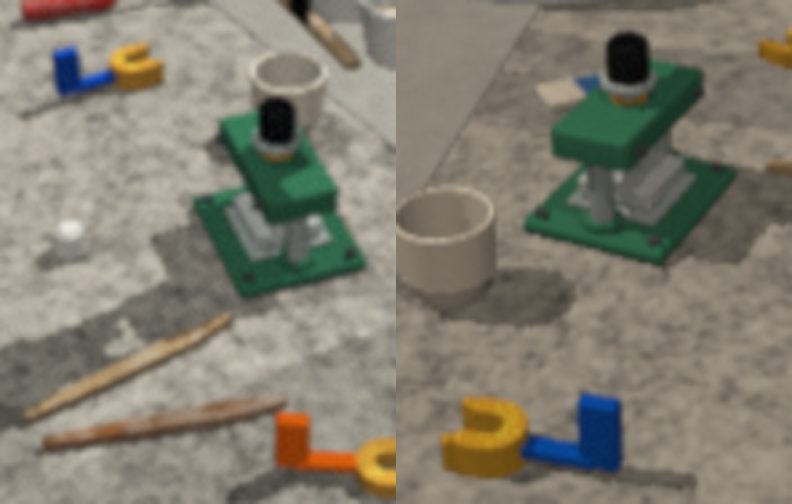

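The zoom confirms the layout: the blue tab is at scene (208,180) and side (262,310), with the mouth pointing away from the robot. The plunger is down, with its knob just above the bridge.

Run:
```python
from m import *
S,D,W=[load(n+'0') for n in ['scene','side','wrist']]
t=lambda *a: tri([ray(c,p) for c,p in a]).round(4)
print('knob',t((S,(266.3,193.4)),(D,(269,206.1))),t((S,(266.3,193.4)),(D,(269,206.1)),(W,(191,207))),onz(W,(191,207),.125))
tab=t((S,(208.5,180)),(D,(261.7,310))); body=t((S,(227.2,178.9)),(D,(229.7,311.5)))
print('tab',tab,'body',body,np.degrees(np.arctan2(*(body-tab)[[1,0]])))
print('plug',onz(D,(325,267),.014),'orange',onz(S,(290,288),.01),'cup',onz(W,(313,32),.06), 'tile',onz(S,(322,243),.008))
```

```text
knob [0.5826 0.0077 0.1216] [0.5831 0.0071 0.1214] [0.58478283 0.00743368 0.125     ]
tab [0.5233 0.2834 0.0304] body [0.5919 0.2828 0.0123] -0.5011164888792988
plug [0.42754004 0.08296223 0.014     ] orange [ 0.50160136 -0.24213757  0.01      ] cup [0.67385092 0.13311904 0.06      ] tile [ 0.67407709 -0.14608895  0.008     ]
```

send_rows(targets=[{"translation": [-0.275,0.03,0],"roll": 0},{"translation": [-0.275,0.03,0],"roll": 0},{"translation": [0,0,-0.22],"roll": 0},{"translation": [0,0,-0.22],"roll": 0},{"translation": [0,0,-0.22],"roll": 0},{"translation": [0,0,-0.2],"roll": 0},{"translation": [0,0,0],"roll": 0},{"translation": [0,0,0],"roll": 0}], claw=1)

```text
t: 0.95
eef_pos: [0.5838, 0.0072, 0.1889]
tool_rot: [-3.141, -0.0, 1.571]
force: [0.6, 0.2, 0.3]
opening: 0.0948
finger_force: 0.0
```

send_rows(targets=[{"translation": [0,0,-0.02],"roll": 0},{"translation": [0,0,0],"roll": 0},{"translation": [0,0,0],"roll": 0},{"translation": [0,0,0],"roll": 0},{"translation": [0,0,0],"roll": 0},{"translation": [0,0,0],"roll": 0},{"translation": [0,0,0],"roll": 0},{"translation": [0,0,0],"roll": 0}], claw=-1, newtons=40)

```text
t: 1.75
eef_pos: [0.584, 0.0072, 0.1866]
tool_rot: [-3.142, -0.0, 1.571]
force: [-0.5, 1.1, 1.2]
opening: 0.0366
finger_force: 0.0
```

send_rows(targets=[{"translation": [0,0,0],"roll": 0},{"translation": [0,0,0],"roll": 0},{"translation": [0,0,0],"roll": 0},{"translation": [0,0,0],"roll": 0}])

```text
t: 2.15
eef_pos: [0.5832, 0.0072, 0.1864]
tool_rot: [-3.139, -0.0, 1.571]
force: [-4.9, -0.7, 1.7]
opening: 0.0294
finger_force: 40.0
```

send_rows(targets=[{"translation": [0,0,0.04],"roll": 0},{"translation": [0,0,0.05],"roll": 0},{"translation": [0,0,0.05],"roll": 0},{"translation": [0,0,0.05],"roll": 0},{"translation": [0,0,0.05],"roll": 0},{"translation": [0,0,0.03],"roll": 0},{"translation": [0,0,0.01],"roll": 0},{"translation": [0,0,0],"roll": 0}])

```text
t: 2.95
eef_pos: [0.5832, 0.0072, 0.2185]
tool_rot: [-3.139, -0.0, 1.571]
force: [1.6, -0.8, -20.7]
opening: 0.0289
finger_force: 40.0
```

send_rows(targets=[{"translation": [0,0,0],"roll": 0},{"translation": [0,0,0],"roll": 0},{"translation": [0,0,0],"roll": 0},{"translation": [0,0,0],"roll": 0},{"translation": [0,0,0],"roll": 0},{"translation": [0,0,0.2],"roll": 0},{"translation": [0,0,0.25],"roll": 0},{"translation": [0,0,0.2],"roll": 0}], claw=1)

```text
t: 3.75
eef_pos: [0.5843, 0.0072, 0.3002]
tool_rot: [3.14, 0.0, 1.571]
force: [-0.2, 0.6, 0.7]
opening: 0.0879
finger_force: 0.0
```

send_rows(targets=[{"translation": [-0.07,0.25,0],"roll": -0.18},{"translation": [-0.1,0.3,0],"roll": -0.18},{"translation": [-0.1,0.3,0],"roll": -0.18},{"translation": [-0.1,0.3,0],"roll": -0.18},{"translation": [-0.1,0.3,0],"roll": -0.18},{"translation": [-0.1,0.3,0],"roll": -0.18},{"translation": [-0.1,0.3,0],"roll": -0.18},{"translation": [-0.03,0.25,0],"roll": -0.18}])

```text
t: 4.55
eef_pos: [0.499, 0.285, 0.299]
tool_rot: [-3.141, -0.001, 0.435]
force: [-0.2, 0.6, 0.2]
opening: 0.0951
finger_force: 0.0
```

send_rows(targets=[{"translation": [0,0,-0.1],"roll": -0.18},{"translation": [0,0,-0.1],"roll": -0.18},{"translation": [0,0,-0.1],"roll": -0.18},{"translation": [0,0,0],"roll": -0.02},{"translation": [0,0,0],"roll": 0},{"translation": [0,0,0],"roll": 0}])

```text
t: 5.15
eef_pos: [0.5004, 0.2833, 0.2634]
tool_rot: [-3.141, -0.002, 0.002]
force: [0.3, -0.7, 0.3]
opening: 0.0948
finger_force: 0.0
```

Run:
```python
from m import *
W=cap('wrist','wrist1'); S=cap('scene','scene1'); D=cap('side','side1'); s=env.get_state(); print(s['eef_pos'],s['tool_rot'],s['t'])
for lo,hi in(((105,150,40),(125,255,255)),((12,120,60),(32,255,255))): 
    b,m=blobs(W,lo,hi,(0,0,560,420),100); print(b[:3])
for c,r in((S,(250,165,285,205)),(D,(255,175,285,215))):
    print(blobs(c,(0,0,0),(180,255,45),r)[0][:2])
```

```text
[0.50036585 0.28324388 0.26323731] [-3.14089751e+00 -1.41198577e-03  7.59006627e-04] 5.3
[(array([276, 120,  15,  70, 972], dtype=int32), array([282.6, 153.6]))]
[(array([ 250,  370,  310,   11, 1700], dtype=int32), array([436.4, 377.1])), (array([ 259,   64,   51,   56, 1641], dtype=int32), array([283.6,  94.1])), (array([ 473,  290,   39,   67, 1227], dtype=int32), array([495.9, 322.9]))]
[(array([262, 178,   9,  13,  98], dtype=int32), array([266.1, 183.8]))]
[(array([ 255,  175,   30,   40, 1124], dtype=int32), array([268.9, 193.8]))]
```

View pics/wrist1.png

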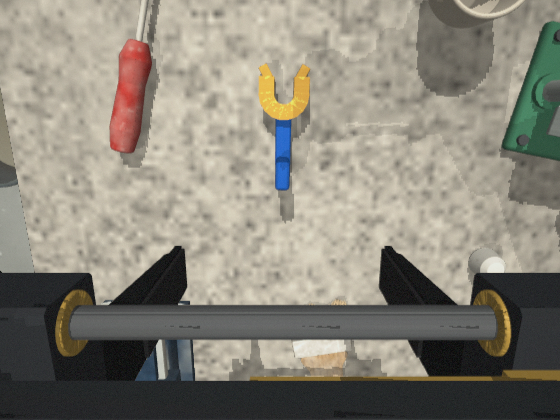

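Run:
```python
from m import *
W,S,D=[load(n) for n in('wrist1','scene1','side1')]
b,m=blobs(W,(105,150,40),(125,255,255),(0,0,560,420),100)
for y in range(118,192,6): x=np.where(m[0][y])[0]; print(y,x.min() if len(x) else 0,x.max() if len(x) else 0, W['img'][y,282],end='; ')
print()
b,m=blobs(W,(12,120,60),(32,255,255),(240,50,330,130),100)
for y in range(64,121,5):
    x=np.where(m[0][y])[0]; print(y,x.min(),x.max(),np.where(~m[0][y,x.min():x.max()])[0].shape)
for n,p,z in(('tabrear',(282.3,189.5),.052),('tabfront',(282.5,161),.052),('bodyL',(259,88),.022),('bodyR',(309.5,88),.022),('bodymid',(284.2,90),.022),('slotend',(284.5,106),.022),('tipL',(267,65),.022),('tipR',(304,66),.022),('back',(283.5,119.5),.01)): print(n,onz(W,p,z).round(4))
print('knob',tri([ray(S,(266.1,183.8)),ray(D,(269,195.1))]))
```

```text
118 0 0 [ 78 188 233]; 124 276 290 [145  78  34]; 130 276 290 [205 110  43]; 136 276 290 [203 107  42]; 142 276 290 [204 107  43]; 148 276 289 [203 108  47]; 154 276 289 [180  95  40]; 160 276 289 [129  72  32]; 166 276 289 [183  97  43]; 172 276 289 [204 109  43]; 178 276 288 [202 106  42]; 184 276 288 [201 107  45]; 190 0 0 [109  97  90]; 
64 265 266 (0,)
69 259 309 (30,)
74 262 307 (25,)
79 259 309 (19,)
84 259 309 (19,)
89 259 309 (20,)
94 259 309 (19,)
99 260 308 (16,)
104 261 306 (0,)
109 264 303 (0,)
114 268 298 (0,)
119 279 288 (0,)
tabrear [0.513  0.2828 0.052 ]
tabfront [0.5365 0.2827 0.052 ]
bodyL [0.5942 0.3026 0.022 ]
bodyR [0.5942 0.2599 0.022 ]
bodymid [0.5926 0.2813 0.022 ]
slotend [0.5796 0.281  0.022 ]
tipL [0.6124 0.2956 0.022 ]
tipR [0.6116 0.2649 0.022 ]
back [0.5681 0.2818 0.01  ]
knob [0.58209198 0.00895237 0.15300075]
```

send_rows(targets=[{"translation": [0.1,0,-0.2],"roll": -0.03},{"translation": [0.1,0,-0.25],"roll": 0},{"translation": [0,0,-0.25],"roll": 0},{"translation": [0,0,-0.25],"roll": 0},{"translation": [0,0,-0.25],"roll": 0},{"translation": [0,0,-0.17],"roll": 0},{"translation": [0,0,0],"roll": 0},{"translation": [0,0,0],"roll": 0}])

```text
t: 6.1
eef_pos: [0.5243, 0.2833, 0.0984]
tool_rot: [-3.141, -0.0, -0.023]
force: [1.0, 0.3, 0.3]
opening: 0.0953
finger_force: 0.0
```

send_rows(targets=[{"translation": [0,0,0],"roll": 0},{"translation": [0,0,0],"roll": 0},{"translation": [0,0,0],"roll": 0},{"translation": [0,0,0],"roll": 0},{"translation": [0,0,0],"roll": 0},{"translation": [0,0,0],"roll": 0},{"translation": [0,0,0],"roll": 0},{"translation": [0,0,0],"roll": 0}], claw=-1, newtons=40)

```text
t: 6.9
eef_pos: [0.5239, 0.2832, 0.0978]
tool_rot: [3.142, 0.0, -0.024]
force: [-0.1, 0.4, 0.3]
opening: 0.0364
finger_force: 0.0
```

send_rows(targets=[{"translation": [0,0,0],"roll": 0},{"translation": [0,0,0],"roll": 0},{"translation": [0,0,0],"roll": 0},{"translation": [0,0,0],"roll": 0},{"translation": [0,0,0],"roll": 0},{"translation": [0,0,0],"roll": 0}])

```text
t: 7.5
eef_pos: [0.5239, 0.2832, 0.0978]
tool_rot: [-3.142, 0.0, -0.024]
force: [-0.2, -0.3, -0.6]
opening: 0.012
finger_force: 40.0
```

send_rows(targets=[{"translation": [0,0,0.1],"roll": 0},{"translation": [0,0,0.2],"roll": 0},{"translation": [-0.1,0,0.25],"roll": 0},{"translation": [-0.2,0,0.25],"roll": 0},{"translation": [-0.2,-0.1,0.24],"roll": 0},{"translation": [-0.07,-0.2,0],"roll": 0},{"translation": [0,-0.25,0],"roll": 0},{"translation": [0,-0.25,0],"roll": 0}])

```text
t: 8.3
eef_pos: [0.4551, 0.1865, 0.2239]
tool_rot: [-3.141, -0.002, -0.022]
force: [0.3, 0.2, -1.1]
opening: 0.0117
finger_force: 40.0
```

send_rows(targets=[{"translation": [0,-0.25,0],"roll": 0},{"translation": [0,-0.25,0],"roll": 0},{"translation": [0,-0.25,0],"roll": 0},{"translation": [0,-0.25,0],"roll": 0},{"translation": [0,-0.25,0],"roll": 0},{"translation": [0,-0.15,0],"roll": 0},{"translation": [0,-0.08,0],"roll": 0},{"translation": [0,0,0],"roll": 0}])

```text
t: 9.1
eef_pos: [0.4556, 0.0089, 0.2232]
tool_rot: [-3.142, -0.001, -0.025]
force: [0.4, 1.1, -0.2]
opening: 0.012
finger_force: 40.0
```

Run:
```python
from m import *
W=cap('wrist','wrist2'); S=cap('scene','scene2'); D=cap('side','side2'); s=env.get_state(); print(s['eef_pos'],s['tool_rot'],s['t'])
a=cv2.resize(D['img'][150:290,220:330],None,fx=3,fy=3,interpolation=2)
b=cv2.resize(W['img'],(560,420))
cv2.imwrite('pics/z2.png',np.hstack([W['img'][:,140:500],cv2.resize(D['img'][160:280,220:345],None,fx=3.5,fy=3.5,interpolation=2)]))
```

```text
[0.45558258 0.01022095 0.22282357] [-3.14123295e+00 -9.49270490e-05 -2.28501282e-02] 9.25
```

View pics/z2.png

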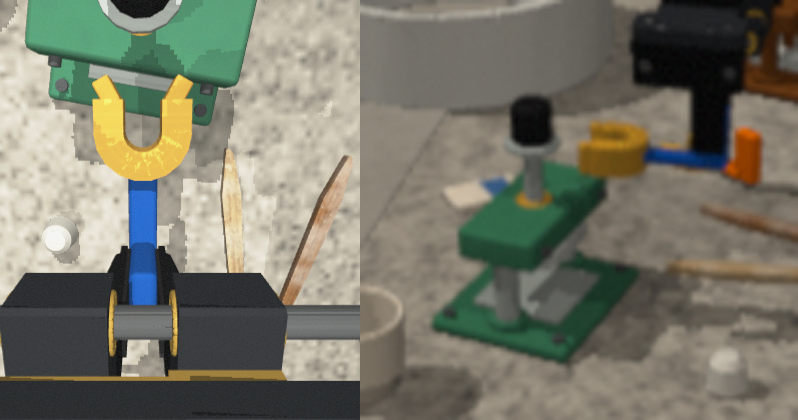

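The left half (wrist) shows the collar held straight, slot centre at about column 282, with the knob and rod ring also at about column 282. The right half (side) shows the plunger up with the rod bare and the collar level.

Run:
```python
from m import *
W=load('wrist2')
b,m=blobs(W,(12,120,60),(32,255,255),(220,60,350,190),100)
for y in (105,115,125,135): x=np.where(m[0][y])[0]; print(y,x.min(),x.max(),onz(W,((x.min()+x.max())/2,y),.145).round(4))
ys=np.where(m[0][:,282])[0]; print('slot end..back',ys.min(),ys.max(),onz(W,(282,ys.min()),.147),onz(W,(282,ys.max()),.147))
h=cv2.cvtColor(W['img'],cv2.COLOR_BGR2HSV)
for y in range(0,40,6): print(y,[tuple(h[y,x]) for x in (244,330)] if 0 else '', np.where(h[y,210:360,2]<45)[0][[0,-1]]+210 if (h[y,210:360,2]<45).any() else '', np.where(h[y,200:360,1]<60)[0][[0,-1]]+200)
for y in (20,26): print(onz(W,(282,y),.131))
```

```text
105 233 331 [0.533  0.0064 0.145 ]
115 233 331 [0.5288 0.0065 0.145 ]
125 234 331 [0.5245 0.0064 0.145 ]
135 234 331 [0.5202 0.0065 0.145 ]
slot end..back 148 180 [0.51463777 0.00685572 0.147     ] [0.50028386 0.00724138 0.147     ]
0  [251 308] [238 322]
6  [256 304] [240 319]
12  [263 296] [243 316]
18   [249 311]
24   [254 306]
30   [265 295]Traceback (most recent call last):
  File "<stdin>", line 7, in <module>
IndexError: index 0 is out of bounds for axis 0 with size 0
```

send_rows(targets=[{"translation": [0,0.01,-0.12],"roll": 0},{"translation": [0,0,-0.12],"roll": 0},{"translation": [0.08,0,0],"roll": 0},{"translation": [0.08,0,0],"roll": 0},{"translation": [0.08,0,0],"roll": 0},{"translation": [0.08,0,0],"roll": 0},{"translation": [0,0,0],"roll": 0},{"translation": [0,0,0],"roll": 0}])

```text
t: 10.05
eef_pos: [0.4944, 0.0107, 0.1941]
tool_rot: [-3.142, 0.0, -0.024]
force: [-0.6, -0.5, -1.2]
opening: 0.0117
finger_force: 40.0
```

send_rows(targets=[{"translation": [0.04,0,0],"roll": 0},{"translation": [0.04,0,0],"roll": 0},{"translation": [0.04,0,0],"roll": 0},{"translation": [0.04,0,0],"roll": 0},{"translation": [0,0,0],"roll": 0},{"translation": [0,0,0],"roll": 0}])

```text
t: 10.65
eef_pos: [0.5136, 0.0103, 0.1938]
tool_rot: [3.141, -0.001, -0.024]
force: [0.9, -4.0, -2.4]
opening: 0.012
finger_force: 40.0
```

send_rows(targets=[{"translation": [0.015,-0.005,0],"roll": 0},{"translation": [0.01,0,0],"roll": 0},{"translation": [0,0,0],"roll": 0},{"translation": [0,0,0],"roll": 0}])

```text
t: 11.05
eef_pos: [0.516, 0.0101, 0.1938]
tool_rot: [3.141, 0.0, -0.024]
force: [-1.8, -4.4, -1.0]
opening: 0.0118
finger_force: 40.0
```

Run:
```python
from m import *
W=cap('wrist','wrist3'); S=cap('scene','scene3'); D=cap('side','side3'); print(env.get_state()['force'])
cv2.imwrite('pics/z3.png',np.hstack([W['img'][:,140:440],cv2.resize(D['img'][160:260,230:290],None,fx=4.2,fy=4.2,interpolation=2),cv2.resize(S['img'][160:260,240:295],None,fx=4.2,fy=4.2,interpolation=2)]))
```

```text
[-0.49227587 -3.38187484 -0.56704613]
```

View pics/z3.png

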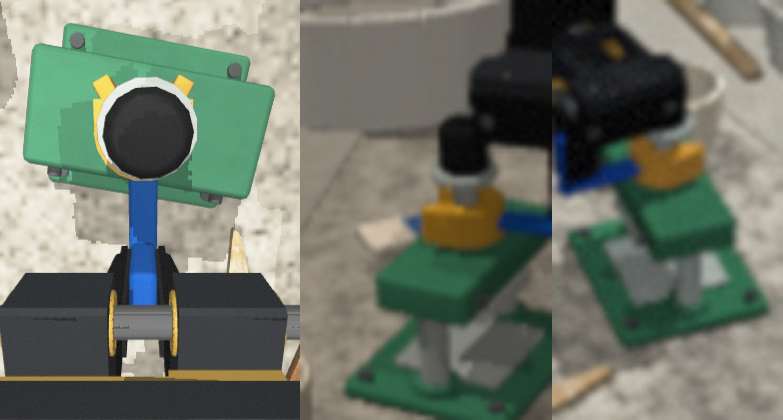

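The wrist view shows the flange centred at about column 285 and the collar at about column 283. The rod is inside the slot, about 0.8 mm toward the -y side, which matches the sideways force. I'll shift -y a little, nudge forward to feel for contact, then lower.

send_rows(targets=[{"translation": [0.01,-0.008,0],"roll": 0},{"translation": [0.01,0,0],"roll": 0},{"translation": [0,0,0],"roll": 0},{"translation": [0,0,0],"roll": 0}])

```text
t: 11.6
eef_pos: [0.5187, 0.0095, 0.194]
tool_rot: [-3.141, -0.0, -0.023]
force: [-0.6, -0.5, 0.0]
opening: 0.0118
finger_force: 40.0
```

send_rows(targets=[{"translation": [0.01,0,0],"roll": 0},{"translation": [0,0,0],"roll": 0},{"translation": [0,0,0],"roll": 0}])

```text
t: 11.9
eef_pos: [0.5193, 0.0092, 0.1936]
tool_rot: [-3.142, 0.002, -0.024]
force: [-5.2, -1.0, 1.2]
opening: 0.0118
finger_force: 40.0
```

Run:
```python
from m import *
s=env.get_state(); print(s['eef_pos'],s['force'])
W=cap('wrist','wrist4')
h=cv2.cvtColor(W['img'],cv2.COLOR_BGR2HSV)
m=((h[...,1]<60)&(h[...,2]>100)).astype(np.uint8); m[:70]=0;m[180:]=0;m[:,:225]=0;m[:,345:]=0
n,l,st,ce=cv2.connectedComponentsWithStats(m); j=1+st[1:,4].argmax(); print('flange',st[j])
k=cv2.inRange(h,(0,0,0),(180,255,60)); k[:60]=0;k[200:]=0;k[:,:225]=0;k[:,345:]=0
n,l,st,ce=cv2.connectedComponentsWithStats(k); j=1+st[1:,4].argmax(); print('knob',st[j],ce[j])
b,mm=blobs(W,(15,120,60),(32,255,255),(220,60,350,190),20); print([x[0] for x in b])
```

```text
[0.51928487 0.00923928 0.19364203] [-5.17676617 -0.95236424  1.15116022]
flange [ 235   86  100   94 1705]
knob [ 241   98   90   90 6003] [285.92337165 143.81342662]
[array([232,  75,  27,  63, 660], dtype=int32), array([308,  75,  25,  43, 491], dtype=int32)]
```

Contact with the rod (-5 N in x), so it is home. I'll back off 1 mm and lower.

send_rows(targets=[{"translation": [-0.01,0,-0.02],"roll": 0},{"translation": [0,0,-0.02],"roll": 0},{"translation": [0,0,-0.01],"roll": 0},{"translation": [0,0,0],"roll": 0},{"translation": [0,0,0],"roll": 0}])

```text
t: 12.45
eef_pos: [0.5188, 0.0093, 0.1878]
tool_rot: [-3.141, -0.001, -0.023]
force: [0.3, -0.0, -1.5]
opening: 0.0119
finger_force: 40.0
```

send_rows(targets=[{"translation": [0,0,-0.008],"roll": 0},{"translation": [0,0,0],"roll": 0},{"translation": [0,0,0],"roll": 0}])

```text
t: 12.75
eef_pos: [0.5188, 0.0093, 0.1877]
tool_rot: [-3.141, -0.001, -0.023]
force: [-3.7, -0.4, 5.8]
opening: 0.012
finger_force: 40.0
```

On the bridge (+6 N). Release.

send_rows(targets=[{"translation": [0,0,0],"roll": 0},{"translation": [0,0,0],"roll": 0},{"translation": [0,0,0],"roll": 0},{"translation": [0,0,0],"roll": 0},{"translation": [0,0,0],"roll": 0},{"translation": [0,0,0],"roll": 0},{"translation": [0,0,0.1],"roll": 0},{"translation": [0,0,0.2],"roll": 0}], claw=1)

```text
t: 13.55
eef_pos: [0.5174, 0.0093, 0.2217]
tool_rot: [-3.141, 0.004, -0.024]
force: [0.3, 0.4, 0.2]
opening: 0.0705
finger_force: 0.0
```

send_rows(targets=[{"translation": [0,0,0.25],"roll": 0},{"translation": [0,0,0.2],"roll": 0},{"translation": [-0.2,0,0],"roll": 0},{"translation": [-0.2,0,0],"roll": 0},{"translation": [0,0,0],"roll": 0}], claw=-1)

```text
t: 14.05
eef_pos: [0.4692, 0.0093, 0.2779]
tool_rot: [3.142, -0.001, -0.024]
force: [0.3, -0.4, -0.1]
opening: 0.0411
finger_force: 0.0
```

Run:
```python
from m import *
W=cap('wrist','wrist5'); S=cap('scene','scene5'); D=cap('side','side5'); s=env.get_state(); print(s['eef_pos'],s['force'],s['opening'])
cv2.imwrite('pics/z5.png',np.hstack([W['img'][:,140:440],cv2.resize(D['img'][160:260,230:290],None,fx=4.2,fy=4.2,interpolation=2),cv2.resize(S['img'][160:260,240:295],None,fx=4.2,fy=4.2,interpolation=2)]))
```

```text
[0.47109746 0.0091829  0.27764498] [ 0.28413764 -0.62208412 -0.35214624] 0.028865180388975068
```

View pics/z5.png

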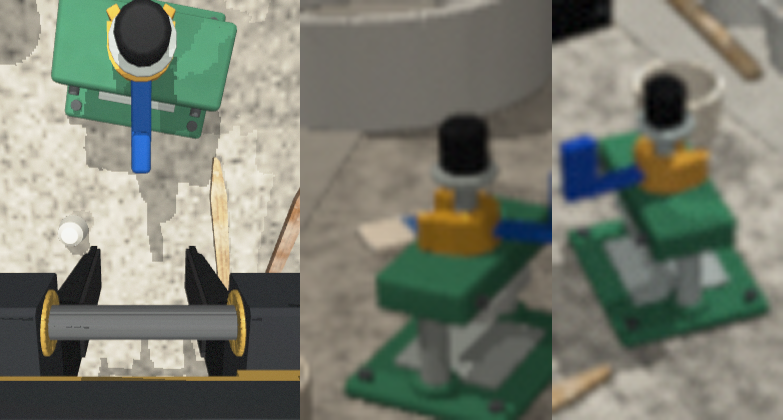

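The collar lies flat on the bridge with the rod in its slot and the plunger still up. Next: press the knob with closed fingers.

send_rows(targets=[{"translation": [0.31,-0.01,0],"roll": 0},{"translation": [0.31,0,0],"roll": 0},{"translation": [0.31,0,0],"roll": 0},{"translation": [0,0,0],"roll": 0},{"translation": [0,0,-0.1],"roll": 0},{"translation": [0,0,-0.1],"roll": 0},{"translation": [0,0,0],"roll": 0},{"translation": [0,0,0],"roll": 0}])

```text
t: 15.0
eef_pos: [0.5811, 0.0081, 0.2521]
tool_rot: [-3.141, 0.001, -0.024]
force: [0.5, -0.9, -0.3]
opening: 0.0005
finger_force: 0.0
```

send_rows(targets=[{"translation": [0,0,-0.04],"roll": 0},{"translation": [0,0,-0.04],"roll": 0},{"translation": [0,0,-0.04],"roll": 0},{"translation": [0,0,-0.04],"roll": 0},{"translation": [0,0,0],"roll": 0},{"translation": [0,0,0],"roll": 0}])

```text
t: 15.6
eef_pos: [0.5822, 0.008, 0.2333]
tool_rot: [-3.142, 0.0, -0.024]
force: [1.1, 0.2, 1.0]
opening: 0.0005
finger_force: 0.3
```

send_rows(targets=[{"translation": [0,0,-0.03],"roll": 0},{"translation": [0,0,-0.03],"roll": 0},{"translation": [0,0,-0.01],"roll": 0},{"translation": [0,0,0],"roll": 0},{"translation": [0,0,0],"roll": 0}])

```text
t: 16.1
eef_pos: [0.5822, 0.008, 0.2249]
tool_rot: [-3.142, -0.0, -0.024]
force: [1.1, 0.2, 0.4]
opening: 0.0005
finger_force: 0.4
```

send_rows(targets=[{"translation": [0,0,-0.008],"roll": 0},{"translation": [0,0,-0.008],"roll": 0},{"translation": [0,0,0],"roll": 0},{"translation": [0,0,0],"roll": 0}])

```text
t: 16.5
eef_pos: [0.5823, 0.008, 0.2249]
tool_rot: [3.142, -0.0, -0.023]
force: [-3.3, 1.0, 7.4]
opening: 0.0006
finger_force: 4.0
```

send_rows(targets=[{"translation": [0,0,-0.008],"roll": 0},{"translation": [0,0,0],"roll": 0},{"translation": [0,0,0],"roll": 0}])

```text
t: 16.8
eef_pos: [0.5823, 0.008, 0.2248]
tool_rot: [3.141, -0.0, -0.023]
force: [-5.7, 0.9, 12.1]
opening: 0.0004
finger_force: 5.9
```

send_rows(targets=[{"translation": [0,0,0.1],"roll": 0},{"translation": [0,0,0.25],"roll": 0},{"translation": [0,0,0.25],"roll": 0},{"translation": [-0.3,0,0],"roll": 0},{"translation": [-0.3,0,0],"roll": 0},{"translation": [0,0,0],"roll": 0},{"translation": [0,0,0],"roll": 0}])

```text
t: 17.5
eef_pos: [0.5099, 0.008, 0.2944]
tool_rot: [-3.142, -0.001, -0.024]
force: [0.6, 0.1, -0.1]
opening: 0.0003
finger_force: 0.0
```

Run:
```python
from m import *
W=cap('wrist','wrist6'); S=cap('scene','scene6'); D=cap('side','side6')
cv2.imwrite('pics/z6.png',np.hstack([W['img'][:,140:440],cv2.resize(D['img'][160:260,230:290],None,fx=4.2,fy=4.2,interpolation=2),cv2.resize(S['img'][160:260,240:295],None,fx=4.2,fy=4.2,interpolation=2)]))
```

```text
(no output)
```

View pics/z6.png

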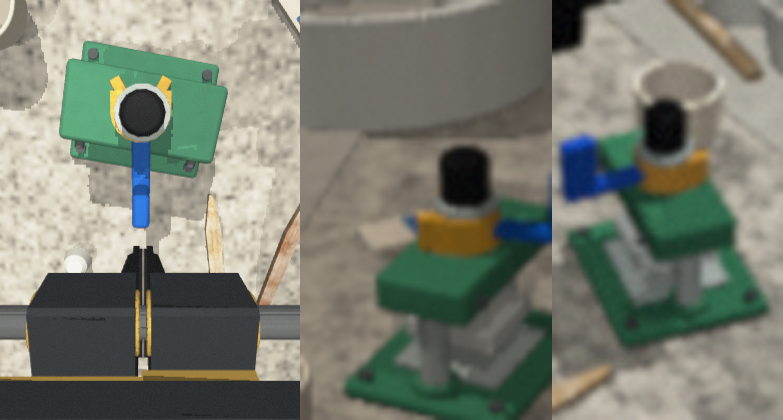

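The flange rests on the collar, which lies flat on the bridge with the rod centred in it. The arm is clear.

```bash
python3 -c "
from workcell import env
print(env.sign_off())"
```

```text
the job is handed in; nothing more can be done
None
```

The press is set to its longer stop: the blue collar lies flat on the green bridge with the rod home in it, the plunger rests on the collar, the other things were left alone, and the job was handed in at about 18 s; sign-off returned no verdict.

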